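# Snap a round shaft into the jig's spring clips and slide it home

## Robot

A 7-joint arm with a two-finger parallel gripper is mounted at the origin on the work surface. World frame = base frame: x ahead of the robot, y to its left, z up, the work surface at z = 0. Lengths are in m, angles in rad, forces in N, time in s.
With the tool pointing down it reaches from about 0.425 to 0.975 m from the base axis. Payload 16.7 kg.
Tool frame: the origin (TCP) lies midway between the tips of the shut fingers; the grasp point (between the pads) lies 19 mm behind it; z points along the fingers, y is the line along which they close (so a half turn about z gives the same grasp; the last joint's range is limited). The gripper opens to 85 mm and grips with 20 to 120 N. Pads are 22 mm wide; open, the fingers measure 114 mm over their backs; the gripper's body (76 mm by 85 mm) begins 54 mm behind the grasp point. The pads swing forward as they close: fully open they stand 13 mm farther back than shut.
Start: joints at [0.996, 0.426, 0.074, 1.606, -0.034, 1.111, -0.067], TCP at [0.279, -0.615, 0.231] pointing down, gripper open.
Joint ranges: [-2.85, 2.85], [-0.5, 2.14], [-1.23, 1.37], [0.21, 2.46], [-1.02, 4.16], [0.16, 2.05], [-2.73, 2.73]. Speed limits (rad/s): [1.89, 1.89, 2.39, 2.39, 3.01, 3.01, 3.01].

## Interface

Orientations are given as [roll, pitch, yaw] about the fixed x, y, z axes, in that order (R = Rz(yaw) Ry(pitch) Rx(roll)).
In Python, from cell import manip gives the robot as it stands.
- The arm moves only by the tool send_rows, never from a script. Its argument "motion" is a list of rows, each a list of 5 numbers: the opening, from -1 (shut) to 1 (fully open), so that 0 is half open, then the shift along the tool's x, y, z scaled (see below), then the turn about the tool's z scaled (see below). In form: [[gripper, tx, ty, tz, roll], ...]. A call has 1 to 5 rows; each row is the pose to reach, as a shift and turn from the pose commanded when the call began, along the tool's axes at that moment; what a row does not reach only later rows make up. The controller multiplies each number of a shift by 0.2 m and each number of a turn by 30 degrees. A row lasts 1/12 s, in which the tool goes at most 41.7 mm and 7.16 degrees, less where a joint would pass 70% of its speed; a pose out of reach is approached as far as the arm can. A call with a number of a shift or a turn outside -1 to 1 is refused whole. A call with a gripper value outside its range is refused whole. The fingers move at their own pace and stop on an object; the grip force is fixed at half the most. Time passes only in rows, so rows that repeat a pose let the fingers close. It gives the time, the measured TCP pose, the force, the opening and the grip force at its end, in the units of the state.
- manip.get_obs(): the state, without advancing time (a new reading comes with each control period).
- manip.read_camera(name): name is "scene" or "side" or "wrist"; returns the picture (420x560x3 uint8, red, green, blue); there is no depth.
- manip.camera_params(name): a dict with "fx", "fy", "cx", "cy" (pixels), "cam_to_world" (4x4, takes a point from camera to world coordinates). Camera axes: x right, y down, z forward; pixel columns grow to the right and rows downward; lengths in m; the calibration is good to about 2 mm. The wrist camera is an equidistant fisheye: a pixel r from the principal point sees the ray r / f radians off the axis. A picture is of the moment at which its call begins: read the wrist's pose just before it. camera_params takes no time and is no camera call; for the wrist camera it gives the pose at the moment of the call.
- manip.finish_job(): hands the job in; it is judged then, once.
Trained networks look in the newest picture that a camera, given by its name, has taken for a name from the list of things; names that differ only in an ending like _2 or _b are one class to them, and where a whole thing is asked for, a point or a joint stands for the part that bears it (a point fixed in the world has none). Each returns a list of dicts, best first, with "confidence" (0 to 1); they miss things now and then, are a little off and sometimes report something else, mostly with a low value. They report only what shows in the picture. A call takes as long as a camera call. They do not tell look-alikes from the thing itself.
- manip.trace(camera, target): "mask" (420x560 bool, what is visible of it) and "box" ([centre column, centre row, width, height] in pixels, round what is visible of it).
The state is a dict: "t": time; "joint_positions": joint angles; "joint_vel": joint speeds; "tau": joint torques, N m; "tool_pos": TCP position; "tool_rot": TCP orientation; "ft_force": force on the tool from outside, world axes, zero at the start; "ft_torque": the same for the moment, N m; "width": opening from 0.0 (shut) to 1.0 (fully open); "grip_force": force on a finger pad.
Only numpy, scipy, OpenCV 4.12 (cv2) and the standard library are available. Lean on these libraries where they do the work, as an engineer would, in place of code of your own. Each camera call takes 0.05 s, during which the arm holds its last target. There are 200 camera calls.

## Task

Take the aluminium shaft from its wooden stand and press it down level between the orange spring fingers of both clips on the jig, clear of the red end housing, until they snap around it. Then slide it along in the clips under the red hood until its end rests against the end bumper, and let go. Be gentle: never push the shaft or the robot against the jig with more than 40 N, and leave the other things on the bench alone.

Things in the scene. Friction and masses are not known exactly. Their poses are not given: they have to be found in the camera images.
- shaft: The loose solid aluminium shaft: diameter 20 mm, 220 mm long over its hemispherical ends, 0.13 to 0.27 kg, two thin dark bands near its ends. Both ends are alike. Origin at its centre on the axis; its x axis runs along the shaft. It starts in the stand with its axis 55 mm above the table.
- shaft_end_a (a point): Point on the shaft's axis 100 mm from its centre towards -x (centre of the round end; the very tip is 10 mm farther).
- shaft_end_b (a point): Point on the shaft's axis 100 mm from its centre towards +x (centre of the round end; the very tip is 10 mm farther).
- stand: Wooden stand, fixed, base 190 x 80 x 10 mm, with two V blocks (18 mm wide) 75 mm either side of its middle that hold the shaft; free space between them. Origin under its centre, x along the shaft.
- jig: Jig, fixed: dark steel base 290 x 90 x 12 mm; origin at the middle of its underside, x along the jig towards the red end housing, z up. On it a blue beam 36 mm wide, top at z = 50 mm, carries two spring clips and the housing. The beam's height is set by hand and NOT measured: it and all it carries stand up to 8 mm higher or lower than the nominal heights given here.
- clip_near (a point): Nominal place of the seated shaft's axis in the clip at jig x = -60 mm, y = 0, z = 85 mm (fixed to the base: the true height differs by up to 8 mm). Each clip, 18 mm long, is a grey V seat between two slippery orange spring fingers; their rounded noses leave a mouth 14 mm wide, 7 mm above this point, with flared guides up to 20 mm above it, 40 mm apart there.
- clip_far (a point): The same for the clip at jig x = +60 mm. The shaft meets the noses with its axis 15 mm above its seat; pressing it through both clips takes about 8 to 12 N in all, most at about 11 mm above the seat; then the force drops, and rises steeply on the seats, whose cushions give 1 mm per 16 N for both together. Seated, the clips hold the shaft down, and it slides along with 1 to 4 N.
- end_bumper (a point): Nominal point on the face of the black bumper that the shaft's tip must meet: jig x = 110 mm, y = 0, z = 85 mm; it gives 1 mm per 8 N. The red hood over it reaches 12 mm farther back (underside 14 mm above this point, cheeks 28 mm apart), so press the shaft down with its tip 15 to 35 mm short of the bumper, then slide it to +x; at home its centre is at jig x = 0.
- clip_near_left (a joint): Spring finger of the clip at x = -60 mm, +y side: hinge at z = 57 mm, angle in rad, 0 at rest, grows to about 0.09 as the shaft passes the nose, and stays at about 0.03 when the shaft is seated.
- clip_near_right (a joint): The same, -y side.
- clip_far_left (a joint): The same for the clip at x = +60 mm, +y side.
- clip_far_right (a joint): The same for the clip at x = +60 mm, -y side.
- collar: Bystander: loose steel shaft collar, 36 mm wide, 14 mm high, lying flat in front of the robot; origin under its centre.
- oil_bottle: Bystander: white bottle with red cap, 52 mm wide, 130 mm high; origin under its centre.
- grease_jar: Bystander: yellow jar with black lid, 60 mm wide, 60 mm high; origin under its centre.
- screwdriver: Bystander: screwdriver lying on the left of the bench.
- wrench: Bystander: wrench lying on the right of the bench.
- hammer: Bystander: hammer lying on the left of the bench.
There are look-alikes about, which are no part of the job. What is meant by the shaft is not turquoise, and is the larger of those in its own colour.

How it is judged:
By the outcome, as a careful person would: the job done as asked, in the order asked, and still so for the second after the job is handed in, with the robot touching nothing.
It also fails if it takes over 48 s, if anything falls off the work surface, if the arm or the gripper's body presses on something with over 40 N, if the wrist force passes 120 N, or if a joint passes its speed limit or range.

## Working session

There is one attempt and no reset: what is moved stays moved. The work goes in short steps, Python scripts to look and compute and a tool call to move; the robot and the scene stay as the last step left them, time stands still between calls to the robot, and variables do not carry over. Pictures are saved under pics/ and viewed, at most 10 in all, crops included, and the job is handed in when it is done.

Besides the shell and the picture viewer there is one more tool, called after "Emit:" as name([rows], argument=value, ...), one row to a line, values as JSON. send_rows: Moves the arm, as the interface text tells. Its arguments: {"type":"object","properties":{"motion":{"type":"array","items":{"type":"array","items":{"type":"number"}}}},"required":["motion"]}

```bash
mkdir -p pics; ls
python3 - <<'E'
from cell import manip
import cv2,numpy as np
o=manip.get_obs(); print({k:np.round(v,3) for k,v in o.items()})
a=manip.read_camera("scene");
for t in ["shaft","stand","jig"]:
    print("scene",t,[(round(d["confidence"],2),np.round(d["box"])) for d in manip.trace("scene",t)])
b=manip.read_camera("side")
for t in ["shaft","stand","jig"]:
    print("side",t,[(round(d["confidence"],2),np.round(d["box"])) for d in manip.trace("side",t)])
cv2.imwrite("pics/a.png",a[:,:,::-1]);cv2.imwrite("pics/b.png",b[:,:,::-1])
for c in ["scene","side","wrist"]: print(c,manip.camera_params(c))
E
```

```text
pics
{'t': np.float64(0.0), 'joint_positions': array([ 0.996,  0.427,  0.074,  1.607, -0.034,  1.111, -0.067]), 'joint_vel': array([-0.   ,  0.001,  0.001,  0.001,  0.   , -0.001,  0.   ]), 'tau': array([ 0.0000e+00, -9.4983e+01,  3.7610e+00, -4.6353e+01,  1.9000e-02,
        1.0000e-02,  0.0000e+00]), 'tool_pos': array([ 0.279, -0.614,  0.231]), 'tool_rot': array([-3.14 ,  0.   ,  0.426]), 'ft_force': array([0.291, 0.213, 0.474]), 'ft_torque': array([ 0.039, -0.004,  0.005]), 'grip_force': np.float64(0.0), 'width': np.float64(0.998)}
scene shaft [(0.77, array([207., 165.,  22.,  50.])), (0.69, array([205., 220.,  10.,  70.])), (0.58, array([263., 227.,  38.,  32.]))]
scene stand [(0.59, array([209., 231.,  28.,  60.])), (0.32, array([375., 159.,  15.,  30.]))]
scene jig [(0.89, array([326., 205.,  38.,  88.])), (0.43, array([335., 203.,   2.,   4.]))]
side shaft [(0.78, array([362., 203.,  69.,   8.])), (0.65, array([273., 226.,  24.,  38.])), (0.56, array([285., 180.,  66.,  11.]))]
side stand [(0.97, array([283., 194.,  62.,  27.]))]
side jig [(0.6, array([276., 276., 115.,  70.])
[... 506 characters left out ...]
7721551, -0.14436076,  0.15559503,  0.34492882],
       [-0.21191123,  0.70496064, -0.67684868,  0.89172575],
       [-0.01197798, -0.69439936, -0.71949014,  1.03551288],
       [ 0.        ,  0.        ,  0.        ,  1.        ]])}
wrist {'fx': 325.19226210127806, 'fy': 325.19226210127806, 'cx': 281.278261752447, 'cy': 217.12708409321695, 'cam_to_world': array([[ 4.12668362e-01, -8.70272261e-01, -2.68944260e-01,
         3.47277784e-01],
       [-9.10881340e-01, -3.94244140e-01, -1.21929249e-01,
        -5.84499444e-01],
       [ 8.19452086e-05,  2.95292652e-01, -9.55406847e-01,
         3.74675997e-01],
       [ 0.00000000e+00,  0.00000000e+00,  0.00000000e+00,
         1.00000000e+00]])}
```

Run:
```python
import cv2,numpy as np
a=cv2.imread("pics/a.png")[100:320,130:430];b=cv2.imread("pics/b.png")[140:340,170:440]
r=cv2.resize(a,(800,587),interpolation=cv2.INTER_CUBIC);cv2.imwrite("pics/a2.png",r)
cv2.imwrite("pics/b2.png",cv2.resize(b,(800,593),interpolation=cv2.INTER_CUBIC))
```

```text
(no output)
```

View pics/a2.png

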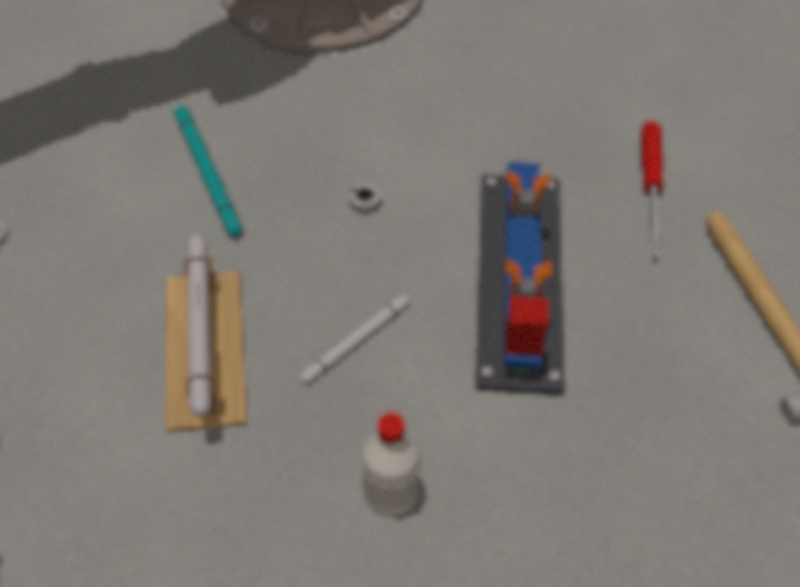

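View pics/b2.png

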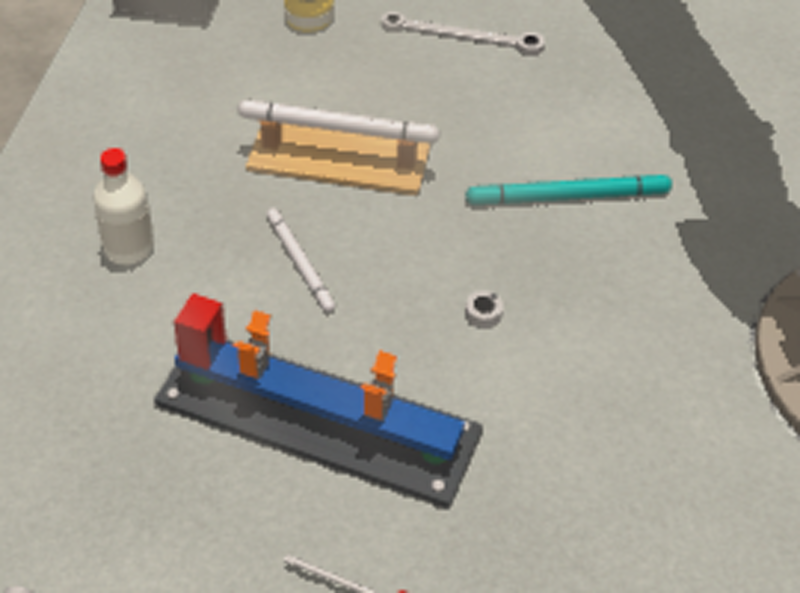

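The scene picture shows the robot base at the top. The aluminium shaft is in its stand, with crop ends at about (197,243) and (201,400). The jig is to the right, with its red housing pointing away from the robot. The side picture agrees: shaft ends at (250,110) and (428,133), and jig corners at (158,400), (447,503) and (481,428).

```bash
cat > h.py <<'E'
from cell import manip
import numpy as np, cv2
def ray(c,p,P=None):
    P=P or manip.camera_params(c); T=P["cam_to_world"]
    x,y=(p[0]-P["cx"])/P["fx"],(p[1]-P["cy"])/P["fy"]
    if c=="wrist":
        r=np.hypot(x,y); d=np.array([x/r*np.sin(r),y/r*np.sin(r),np.cos(r)]) if r>0 else np.array([0,0,1.])
    else: d=np.array([x,y,1.]); d/=np.linalg.norm(d)
    return T[:3,3],T[:3,:3]@d
def onz(c,p,z,P=None):
    o,d=ray(c,p,P); return o+d*(z-o[2])/d[2]
def tri(rs):
    A=sum(np.eye(3)-np.outer(d,d) for o,d in rs); b=sum((np.eye(3)-np.outer(d,d))@o for o,d in rs)
    return np.linalg.solve(A,b)
def proj(c,X,P=None):
    P=P or manip.camera_params(c); T=P["cam_to_world"]; v=T[:3,:3].T@(np.array(X)-T[:3,3])
    if c=="wrist":
        h=np.hypot(v[0],v[1]); r=np.arctan2(h,v[2]); u=v[:2]/h*r
    else: u=v[:2]/v[2]
    return u*[P["fx"],P["fy"]]+[P["cx"],P["cy"]]
E
python3 - <<'E'
from h import *
np.set_printoptions(precision=4,suppress=True)
S=lambda p:(p[0]/2.667+130,p[1]/2.667+100)
D=lambda p:(p[0]/2.963+170,p[1]/2.963+140)
for n,s,d in [("near",(197,243),(428,133)),("far",(201,400),(250,110))]:
    print(n,onz("scene",S(s),.055),onz("side",D(d),.055),tri([ray("scene",S(s)),ray("side",D(d))]))
print("jig",[onz("scene",S(p),.012) for p in [(484,178),(556,178),(563,388),(478,386)]])
print("jig",[onz("side",D(p),.012) for p in [(158,400),(447,503),(481,428)]])
E
```

```text
near [ 0.4867 -0.1712  0.055 ] [ 0.4849 -0.1718  0.055 ] [ 0.4853 -0.1717  0.0543]
far [ 0.6816 -0.1705  0.055 ] [ 0.6784 -0.1697  0.055 ] [ 0.6795 -0.1713  0.0528]
jig [array([0.3914, 0.1552, 0.012 ]), array([0.4009, 0.2378, 0.012 ]), array([0.6818, 0.1862, 0.012 ]), array([0.6698, 0.1018, 0.012 ])]
jig [array([0.6745, 0.1895, 0.012 ]), array([0.3973, 0.2437, 0.012 ]), array([0.3795, 0.16  , 0.012 ])]
```

Emit:
send_rows([
  [1,0.16,-0.09,0,0],
  [1,0.32,-0.18,0,0],
  [1,0.48,-0.27,0,0],
  [1,0.64,-0.36,0,0],
  [1,0.79,-0.45,0,0],
])

```text
t: 0.82
tool_pos: [0.3866, -0.4658, 0.2314]
tool_rot: [3.141, -0.0, 0.426]
ft_force: [0.2, -1.4, -0.2]
width: 1.001
grip_force: 0.0
```

Emit:
send_rows([
  [1,0.16,-0.09,0,0],
  [1,0.32,-0.18,0,0],
  [1,0.48,-0.27,0,0],
  [1,0.64,-0.36,0,0],
  [1,0.79,-0.45,0,0],
])

```text
t: 1.23
tool_pos: [0.4933, -0.3185, 0.2315]
tool_rot: [3.141, -0.0, 0.426]
ft_force: [1.0, -0.3, -0.5]
width: 0.999
grip_force: 0.0
```

Emit:
send_rows([
  [1,0.16,-0.09,0,0.16],
  [1,0.32,-0.18,0,0.32],
  [1,0.48,-0.27,0,0.48],
  [1,0.64,-0.36,0,0.64],
  [1,0.79,-0.45,0,0.8],
])

```text
t: 1.65
tool_pos: [0.6, -0.1712, 0.2315]
tool_rot: [-3.141, -0.0, 0.003]
ft_force: [1.2, -0.5, -0.2]
width: 1.001
grip_force: 0.0
```

Run:
```python
from h import *
np.set_printoptions(precision=4,suppress=True)
P=manip.camera_params("wrist");im=manip.read_camera("wrist");cv2.imwrite("pics/w1.png",im[:,:,::-1])
for d in manip.trace("wrist","shaft"):
    ys,xs=np.nonzero(d["mask"]); pts=np.array([onz("wrist",(x,y),.055,P)[:2] for x,y in zip(xs[::5],ys[::5])])
    r=cv2.minAreaRect(pts.astype(np.float32)*1000); print(round(d["confidence"],2),d["box"],r)
print(manip.get_obs()["tool_pos"],proj("wrist",(.6,-.171,.055),P))
```

```text
0.82 [158.1, 190.4, 84.6, 75.9] ((601.8508911132812, -34.570098876953125), (12.699419021606445, 130.65394592285156), 37.63673782348633)
0.69 [264.6, 338.0, 35.3, 64.0] ((417.0452880859375, -153.40676879882812), (107.10095977783203, 18.511688232421875), 16.24622917175293)
0.62 [282.1, 199.8, 24.1, 205.7] ((584.7705688476562, -172.71514892578125), (20.02621841430664, 217.89370727539062), 89.7890625)
[ 0.6019 -0.1665  0.2311] [280.0274 194.8493]
```

View pics/w1.png

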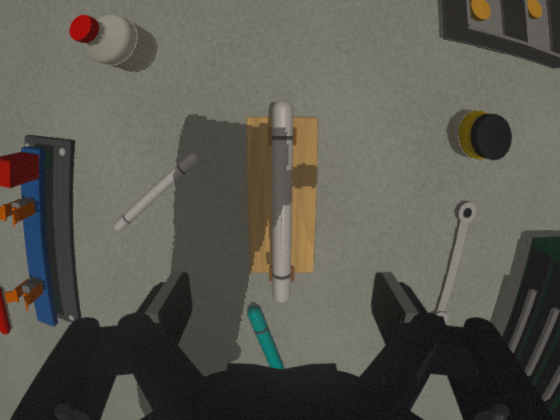

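The wrist view shows the shaft along column 282, rows 100–303, with its centre at about (0.585, -0.172) and its axis along world x. I'll descend now.

Emit:
send_rows([
  [1,0,0,0.15,0],
  [1,0,0,0.3,0],
  [1,0,0,0.45,0],
  [1,0,0,0.5,0],
  [1,0,0,0.5,0],
])

```text
t: 2.17
tool_pos: [0.5974, -0.1729, 0.129]
tool_rot: [-3.141, 0.004, 0.007]
ft_force: [0.2, -0.2, 0.7]
width: 0.998
grip_force: 0.0
```

Run:
```python
from h import *
np.set_printoptions(precision=4,suppress=True)
o=manip.get_obs();P=manip.camera_params("wrist");im=manip.read_camera("wrist")
for d in manip.trace("wrist","shaft"):
    ys,xs=np.nonzero(d["mask"]); pts=np.array([onz("wrist",(x,y),.055,P)[:2] for x,y in zip(xs[::5],ys[::5])])
    r=cv2.minAreaRect(pts.astype(np.float32)*1000); print(round(d["confidence"],2),d["box"],r)
print(o["tool_pos"],o["tool_rot"],o["ft_force"])
```

```text
0.89 [277.9, 224.1, 36.9, 281.4] ((583.6857299804688, -172.89939880371094), (20.909709930419922, 222.4443359375), 89.92770385742188)
0.8 [120.7, 209.8, 97.7, 98.1] ((605.6565551757812, -42.38154983520508), (12.506820678710938, 125.71297454833984), 36.923885345458984)
0.63 [244.6, 357.2, 16.8, 11.0] ((474.9689636230469, -143.60275268554688), (14.184081077575684, 10.573942184448242), 86.20793914794922)
0.55 [528.9, 142.1, 60.6, 67.4] ((672.5956420898438, -380.6864318847656), (52.40658950805664, 78.95247650146484), 0.43343982100486755)
[ 0.5974 -0.1729  0.129 ] [-3.1406  0.0042  0.0071] [ 0.2231 -0.1876  0.6569]
```

Emit:
send_rows([
  [1,0,0.01,0.12,0],
  [1,0,0.01,0.24,0],
  [1,0,0.01,0.36,0],
  [1,0,0.01,0.48,0],
  [1,0,0.01,0.48,0],
])

```text
t: 2.68
tool_pos: [0.598, -0.1749, 0.0334]
tool_rot: [-3.141, 0.003, 0.007]
ft_force: [-1.5, 1.0, -0.8]
width: 0.999
grip_force: 0.0
```

Emit:
send_rows([
  [1,0,0,0,0],
  [-1,0,0,0,0],
  [-1,0,0,0,0],
  [-1,0,0,0,0],
  [-1,0,0,0,0],
])

```text
t: 3.1
tool_pos: [0.5996, -0.1752, 0.0366]
tool_rot: [3.141, -0.002, 0.007]
ft_force: [0.2, -0.5, 0.0]
width: 0.456
grip_force: 0.0
```

Emit:
send_rows([
  [-1,0,0,0,0],
  [-1,0,0,0,0],
  [-1,0,0,0,0],
  [-1,0,0,0,0],
  [-1,0,0,0,0],
])

```text
t: 3.52
tool_pos: [0.5995, -0.1718, 0.0363]
tool_rot: [-3.139, -0.0, 0.009]
ft_force: [-4.5, 16.8, 15.5]
width: 0.21
grip_force: 58.0
```

Emit:
send_rows([
  [-1,0,0,-0.03,0],
  [-1,0,0,-0.1,0],
  [-1,0,0,-0.25,0],
  [-1,0,0,-0.4,0],
  [-1,0,0,-0.5,0],
])

```text
t: 3.93
tool_pos: [0.5994, -0.1753, 0.138]
tool_rot: [3.141, -0.002, 0.007]
ft_force: [0.1, -0.9, -1.8]
width: 0.216
grip_force: 58.7
```

Emit:
send_rows([
  [-1,0,0,-0.15,0],
  [-1,0,0,-0.3,0],
  [-1,0,0,-0.45,0],
  [-1,0,0,-0.5,0],
  [-1,0,0,-0.5,0],
])

```text
t: 4.35
tool_pos: [0.6001, -0.1754, 0.2384]
tool_rot: [3.141, -0.005, 0.007]
ft_force: [-0.6, 0.1, -2.7]
width: 0.205
grip_force: 58.8
```

Run:
```python
from h import *
np.set_printoptions(precision=4,suppress=True)
o=manip.get_obs();P=manip.camera_params("wrist");im=manip.read_camera("wrist");cv2.imwrite("pics/w2.png",im[:,:,::-1])
print(o["tool_pos"],o["tool_rot"],o["ft_force"],o["ft_torque"],o["width"])
for t in ["shaft","jig","clip_near","clip_near_left"]:
    print(t,[(round(d["confidence"],2),np.round(d["box"])) for d in manip.trace("wrist",t)])
manip.read_camera("side")
for t in ["shaft","jig","clip_near_left"]:
    print(t,[(round(d["confidence"],2),np.round(d["box"])) for d in manip.trace("side",t)])
```

```text
[ 0.6001 -0.1754  0.2384] [ 3.1406 -0.0045  0.0066] [-0.6396  0.0723 -2.6949] [-0.0184 -0.0978  0.0002] 0.20532391308215064
shaft [(0.97, array([155., 194.,  84.,  76.])), (0.57, array([284., 216.,  56., 307.]))]
jig [(0.97, array([ 41., 230.,  79., 189.]))]
clip_near [(0.82, array([ 40., 230.,  80., 190.]))]
clip_near_left [(0.67, array([ 16., 286.,  21.,  24.])), (0.2, array([284., 217.,  57., 297.]))]
shaft [(0.83, array([286., 131.,  72.,  14.])), (0.67, array([272., 228.,  21.,  40.])), (0.61, array([362., 204.,  65.,   8.]))]
jig [(0.67, array([278., 278., 115.,  68.]))]
clip_near_left [(0.55, array([284., 130.,  73.,  16.]))]
```

View pics/w2.png

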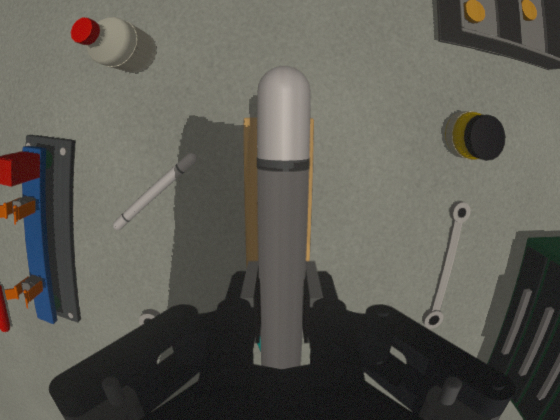

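The shaft is held firmly and lines up with the tool. I'll carry it towards the jig and stop beside it to look.

Emit:
send_rows([
  [-1,-0.03,-0.1,0,0],
  [-1,-0.07,-0.25,0,0],
  [-1,-0.11,-0.4,0,0],
  [-1,-0.15,-0.55,0,0],
  [-1,-0.18,-0.69,0,0],
])

```text
t: 5.22
tool_pos: [0.5612, -0.0358, 0.2351]
tool_rot: [-3.141, 0.0, 0.007]
ft_force: [1.0, -0.8, -2.1]
width: 0.212
grip_force: 58.8
```

Emit:
send_rows([
  [-1,-0.04,-0.17,0,0.1],
  [-1,-0.08,-0.34,0,0.2],
  [-1,-0.12,-0.5,0,0.3],
  [-1,-0.16,-0.62,0,0.38],
  [-1,-0.18,-0.69,0,0.38],
])

```text
t: 5.63
tool_pos: [0.5238, 0.1038, 0.2353]
tool_rot: [-3.141, 0.0, -0.192]
ft_force: [0.6, 0.4, -1.9]
width: 0.215
grip_force: 58.8
```

Emit:
send_rows([
  [-1,0,0,0,0],
  [-1,0,0,0,0],
  [-1,0,0,0,0],
])

```text
t: 5.88
tool_pos: [0.5253, 0.0997, 0.2352]
tool_rot: [3.141, 0.0, -0.193]
ft_force: [-1.1, 0.0, -2.5]
width: 0.213
grip_force: 58.8
```

Run:
```python
from h import *
np.set_printoptions(precision=4,suppress=True)
o=manip.get_obs();P=manip.camera_params("wrist");im=manip.read_camera("wrist");cv2.imwrite("pics/w3.png",im[:,:,::-1])
np.save("w3.npy",P,allow_pickle=True)
print(o["tool_pos"],o["tool_rot"],o["ft_force"],o["ft_torque"],o["width"])
cv2.imwrite("pics/w3b.png",cv2.resize(im[:,:,::-1],(800,600),interpolation=cv2.INTER_CUBIC))
```

```text
[0.5253 0.0997 0.2352] [ 3.1413  0.0001 -0.1926] [-1.1107  0.0255 -2.4711] [ 0.0122  0.0045 -0.0111] 0.2125423173347193
```

View pics/w3b.png

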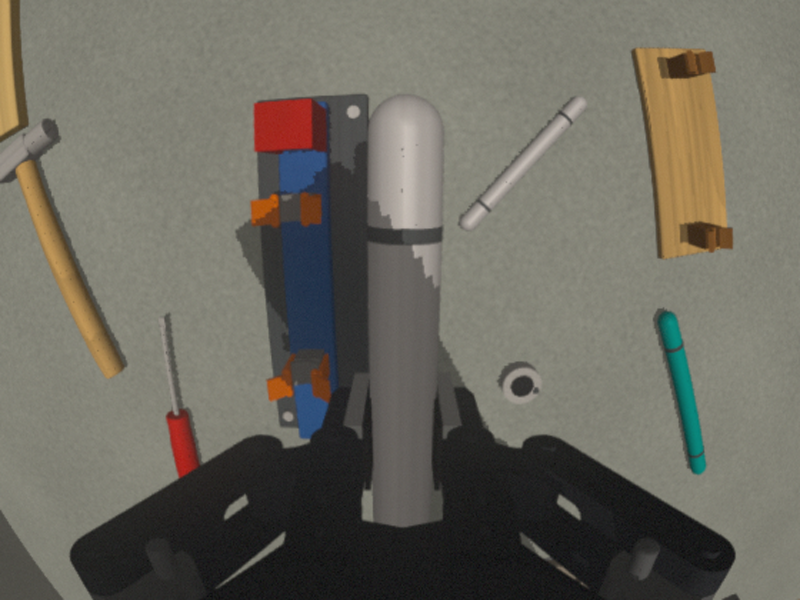

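Beside the jig, this view shows the jig screws at (353,112) and (289,417). The far clip is near (288,210) and the near clip near (303,375), with the hood front edge at row 150. Next I compute the jig pose.

Run:
```python
from h import *
np.set_printoptions(precision=4,suppress=True)
P=np.load("w3.npy",allow_pickle=True).item()
W=lambda p:(p[0]*.7,p[1]*.7)
S=lambda p:(p[0]/2.667+130,p[1]/2.667+100)
D=lambda p:(p[0]/2.963+170,p[1]/2.963+140)
print("wrist holes",a:=onz("wrist",W((353,112)),.013,P),b:=onz("wrist",W((289,417)),.013,P),(a+b)/2, "corner",onz("wrist",W((368,95)),.012,P))
h=[onz("scene",S(p),.013) for p in [(491,183),(553,183),(553,371),(487,371)]];print(h,np.mean(h,0))
h=[onz("side",D(p),.013) for p in [(172,393),(438,485),(467,427)]];print(h,(h[0]+h[1])/2,(h[0]+h[2])/2, np.arctan2(*(h[0]-h[1])[1::-1]))
# candidate jig model reprojected in wrist
for c,yaw in [((.535,.172),-.193)]:
    R=np.array([[np.cos(yaw),-np.sin(yaw)],[np.sin(yaw),np.cos(yaw)]])
    for n,x,y,z in [("FR",.145,-.045,.012),("NL",-.145,.045,.012)]:
        print(n,proj("wrist",[*(np.array(c)+R@[x,y]),z],P)/.7)
# shaft tip centre predicted pixel
o=np.array([.5253,.0997]);u=np.array([np.cos(-.1926),np.sin(-.1926)])
for s in (.074,.084,.094): print(s,[proj("wrist",[*(o+u*(s+.01*np.sin(t))),.2352+.0195+.01*np.cos(t)],P)[1]/.7 for t in (0,.5,1,1.5)])
```

```text
wrist holes [0.6527 0.112  0.013 ] [0.4069 0.2279 0.013 ] [0.5298 0.1699 0.013 ] corner [0.6638 0.0981 0.012 ]
[array([0.4009, 0.1617, 0.013 ]), array([0.4091, 0.2324, 0.013 ]), array([0.6614, 0.1801, 0.013 ]), array([0.6538, 0.1137, 0.013 ])] [0.5313 0.172  0.013 ]
[array([0.6639, 0.1799, 0.013 ]), array([0.4077, 0.2279, 0.013 ]), array([0.3919, 0.1622, 0.013 ])] [0.5358 0.2039 0.013 ] [0.5279 0.171  0.013 ] -0.18544193977765716
FR [364.3512  89.6272]
NL [275.088 423.65 ]
0.074 [np.float64(176.64574909306015), np.float64(157.25433328917222), np.float64(143.48788119778982), np.float64(138.67732777222926)]
0.084 [np.float64(135.94814056704774), np.float64(117.1615029676918), np.float64(104.72527591822306), np.float64(101.45830443799274)]
0.094 [np.float64(95.78156055025175), np.float64(77.85687085556398), np.float64(66.86836934124979), np.float64(65.11601971401583)]
```

Run:
```python
from h import *
np.set_printoptions(precision=4,suppress=True)
P=np.load("w3.npy",allow_pickle=True).item()
im=cv2.imread("pics/w3.png").astype(int); B,G,R=im[...,0],im[...,1],im[...,2]
blue=(B>R*1.5)&(B>G*1.3)&(B>40)
pts=[]
for r in range(112,262):
    c=np.nonzero(blue[r,180:245])[0]
    if len(c): pts.append(onz("wrist",(180+c.max()+.5,r),.05,P)[:2])
pts=np.array(pts); 
for _ in range(3):
    k=np.polyfit(pts[:,0],pts[:,1],1); e=pts[:,1]-np.polyval(k,pts[:,0]); print(k,np.arctan(k[0]),e.std(),len(pts)); pts=pts[abs(e)<max(1.5*e.std(),.0005)]
for z in (.042,.05,.058):
    q=np.array([[0,0]]);
# base left edge: dark vs table
W=lambda p:(p[0]*.7,p[1]*.7)
a,b=[onz("wrist",W(p),.012,P) for p in [(260,165),(280,425)]];print("left edge",a,b,np.arctan2(*(b-a)[1::-1])-np.pi)
# lateral offset of beam right edge from jig axis for centre (.530,.1705)
y=-.19;n=np.array([-np.sin(y),np.cos(y)]);print((pts.mean(0)-[.530,.1705])@n,(a[:2]-[.53,.1705])@n,(b[:2]-[.53,.1705])@n)
```

```text
[-0.1839  0.2475] -0.1818527929637415 0.0004816764165927479 150
[-0.1842  0.2477] -0.1821662337414702 0.0003777240151998559 131
[-0.1852  0.2482] -0.18311634753818543 0.0003111419219343523 113
left edge [0.629  0.1939 0.012 ] [0.3992 0.2396 0.012 ] -0.19650737530431073
-0.020094910817559958 0.04165001703762511 0.04317501761780539
```

Emit:
send_rows([
  [-1,-0.03,-0.12,0,0],
  [-1,-0.06,-0.24,0,0],
  [-1,-0.08,-0.345,0,0],
  [-1,-0.083,-0.345,0.1,0],
  [-1,-0.083,-0.345,0.2,0],
])

```text
t: 6.35
tool_pos: [0.5228, 0.1721, 0.1956]
tool_rot: [-3.14, -0.002, -0.192]
ft_force: [0.2, 0.0, -3.4]
width: 0.217
grip_force: 59.0
```

Emit:
send_rows([
  [-1,0,0,0.1,0],
  [-1,0,0,0.2,0],
  [-1,0,0,0.28,0],
  [-1,0,0,0.3,0],
  [-1,0,0,0.3,0],
])

```text
t: 6.77
tool_pos: [0.5217, 0.1703, 0.1344]
tool_rot: [3.14, 0.002, -0.193]
ft_force: [-0.1, -0.1, -2.3]
width: 0.217
grip_force: 58.9
```

Run:
```python
from h import *
np.set_printoptions(precision=4,suppress=True)
o=manip.get_obs()
print(o["tool_pos"],o["tool_rot"],o["ft_force"],o["ft_torque"])
a=manip.read_camera("scene");b=manip.read_camera("side");w=manip.read_camera("wrist")
A=cv2.resize(a[150:260,290:370,::-1],(400,550),interpolation=cv2.INTER_CUBIC)
B=cv2.resize(b[230:320,215:345,::-1],(400,277),interpolation=cv2.INTER_CUBIC)
C=cv2.resize(w[0:384,0:560,::-1],(400,273))
cv2.imwrite("pics/c.png",np.hstack([A,np.vstack([B,C])]))
```

```text
[0.5217 0.1703 0.1344] [ 3.1404  0.0018 -0.1933] [-0.0767 -0.142  -2.3196] [-0.0322  0.03    0.0396]
```

View pics/c.png

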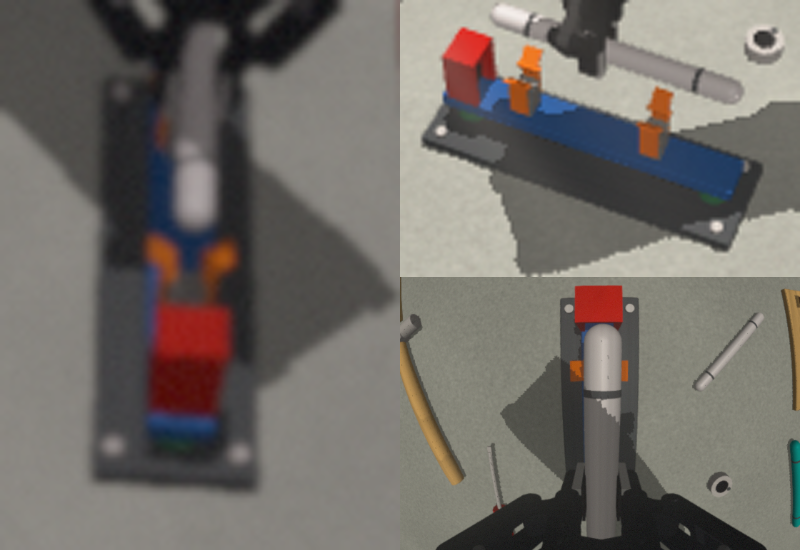

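Run:
```python
from h import *
np.set_printoptions(precision=4,suppress=True)
o=manip.get_obs();P=manip.camera_params("wrist");w=manip.read_camera("wrist").astype(int)
R,G,B=w[...,0],w[...,1],w[...,2]
yaw=o["tool_rot"][2];u=np.array([np.cos(yaw),np.sin(yaw)]);n=np.array([-u[1],u[0]])
def loc(p,z): q=onz("wrist",p,z,P)[:2]-o["tool_pos"][:2]; return np.array([q@u,q@n])*1000
print(o["tool_pos"],yaw)
org=(R>120)&(G>50)&(G<R*.7)&(B<G*.6); ys,xs=np.nonzero(org[100:180,200:360]);ys+=100;xs+=200
for r in range(ys.min(),ys.max()+1,4):
    c=xs[ys==r]
    if len(c): print(r,c.min(),c.max(),[loc((e,r),.105) for e in (c.min()-.5,c.max()+.5)])
for p in [(169,31),(237,31)]: pass
m=(R+G+B>390); 
n_,_,st,ce=cv2.connectedComponentsWithStats(m[0:80,210:350].astype(np.uint8))
for s,c in zip(st[1:],ce[1:]):
    if 20<s[4]<300: print("screw",c+[210,0],s[4],loc(c+[210,0],.013))
sh=proj("wrist",[*(o["tool_pos"][:2]+u*.07),o["tool_pos"][2]+.0195],P);r=int(sh[1]);print("shaft pred",sh)
print(w[r,245:320].sum(1))
```

```text
[0.5227 0.1712 0.1364] -0.19278483054545803
118 241 318 [array([76.6415, 20.8003]), array([ 76.5826, -20.7128])]
122 239 318 [array([74.5056, 21.9054]), array([ 74.4215, -20.7365])]
126 239 318 [array([72.3413, 21.9364]), array([ 72.2601, -20.7622])]
130 241 318 [array([70.1509, 20.889 ]), array([ 70.0977, -20.7899])]
134 245 318 [array([67.9407, 18.763 ]), array([ 67.9337, -20.8197])]
138 246 318 [array([65.7648, 18.2558]), array([ 65.7675, -20.8516])]
142 311 318 [array([ 63.5317, -16.5666]), array([ 63.5983, -20.8855])]
146 316 317 [array([ 61.4   , -19.2965]), array([ 61.4168, -20.3795])]
screw [299.1702   4.8511] 47 [174.2045 -15.515 ]
screw [313.1316   3.1447] 76 [176.2027 -26.9766]
screw [286.339    7.6271] 59 [171.4557  -5.0433]
screw [342.895   36.5967] 181 [147.13   -51.1626]
screw [236.5524  44.1143] 105 [139.6934  35.2962]
screw [321.6455  43.5091] 110 [140.0302 -33.5647]
screw [218.2222  60.2222] 27 [126.5933  50.3488]
screw [338.4545  61.3182] 22 [125.3293 -47.2855]
screw [215.0417  73.75  ] 24 [115.1903  52.9828]
shaft pred [278.8482 133.7896]
[248 277 279 274 291 269 281 279 244 203 201 221 271 305 335 349 364 383
 398 407 415 431 449 452 450 459 469 475 480 492 489 502 508 519 520 536
 541 553 567 561 561 556 548 540 528 465 423 482 478 473 469 471 470 469
 469 459 456 443 429 427 405 405 384 361 334 298 279 275 279 271 285 291
 287 295 267]
```

The far clip's fingers are centred within about 0.5 mm of the tool plane. The shaft tip is about 24 mm short of the bumper. I'll nudge 1 mm sideways and descend to just above contact.

Emit:
send_rows([
  [-1,0,-0.005,0.06,0],
  [-1,0,-0.005,0.12,0],
  [-1,0,-0.005,0.17,0],
  [-1,0,-0.005,0.2,0],
  [-1,0,-0.005,0.2,0],
])

```text
t: 7.38
tool_pos: [0.5211, 0.172, 0.0933]
tool_rot: [3.14, 0.003, -0.192]
ft_force: [-0.3, -0.6, -1.5]
width: 0.213
grip_force: 58.9
```

Emit:
send_rows([
  [-1,0,0,0.01,0],
  [-1,0,0,0.015,0],
  [-1,0,0,0.02,0],
  [-1,0,0,0.02,0],
])

```text
t: 7.72
tool_pos: [0.5223, 0.1724, 0.0915]
tool_rot: [-3.141, -0.0, -0.192]
ft_force: [0.2, -0.5, -2.3]
width: 0.215
grip_force: 58.9
```

Emit:
send_rows([
  [-1,0,0,0.005,0],
  [-1,0,0,0.01,0],
  [-1,0,0,0.015,0],
  [-1,0,0,0.015,0],
])

```text
t: 8.05
tool_pos: [0.5221, 0.1723, 0.0882]
tool_rot: [3.142, 0.0, -0.192]
ft_force: [-0.4, 0.2, -1.9]
width: 0.211
grip_force: 58.9
```

Emit:
send_rows([
  [-1,0,0,0.005,0],
  [-1,0,0,0.01,0],
  [-1,0,0,0.015,0],
  [-1,0,0,0.015,0],
])

```text
t: 8.38
tool_pos: [0.5221, 0.1723, 0.0851]
tool_rot: [3.142, 0.0, -0.192]
ft_force: [0.0, -0.3, -1.5]
width: 0.21
grip_force: 58.9
```

Emit:
send_rows([
  [-1,0,0,0.005,0],
  [-1,0,0,0.01,0],
  [-1,0,0,0.015,0],
  [-1,0,0,0.015,0],
])

```text
t: 8.72
tool_pos: [0.5221, 0.1723, 0.0821]
tool_rot: [3.142, 0.0, -0.192]
ft_force: [-0.8, -0.4, -1.9]
width: 0.212
grip_force: 58.9
```

Emit:
send_rows([
  [-1,0,0,0.005,0],
  [-1,0,0,0.01,0],
  [-1,0,0,0.01,0],
])

```text
t: 8.97
tool_pos: [0.522, 0.1723, 0.0801]
tool_rot: [3.142, 0.0, -0.192]
ft_force: [0.1, -0.7, -2.1]
width: 0.214
grip_force: 58.9
```

Emit:
send_rows([
  [-1,0,0,0.005,0],
  [-1,0,0,0.01,0],
  [-1,0,0,0.01,0],
])

```text
t: 9.22
tool_pos: [0.5221, 0.1723, 0.0782]
tool_rot: [-3.142, 0.0, -0.192]
ft_force: [-1.2, 0.6, -1.1]
width: 0.212
grip_force: 58.9
```

Emit:
send_rows([
  [-1,0,0,0.005,0],
  [-1,0,0,0.01,0],
  [-1,0,0,0.01,0],
])

```text
t: 9.47
tool_pos: [0.5224, 0.1725, 0.0765]
tool_rot: [-3.141, -0.0, -0.192]
ft_force: [1.7, 0.1, 0.7]
width: 0.213
grip_force: 59.1
```

Emit:
send_rows([
  [-1,0,0,0.005,0],
  [-1,0,0,0.01,0],
  [-1,0,0,0.01,0],
])

```text
t: 9.72
tool_pos: [0.5226, 0.1725, 0.0747]
tool_rot: [-3.141, -0.001, -0.192]
ft_force: [0.7, 0.1, 4.3]
width: 0.216
grip_force: 59.6
```

Emit:
send_rows([
  [-1,0,0,0.005,0],
  [-1,0,0,0.01,0],
  [-1,0,0,0.01,0],
])

```text
t: 9.97
tool_pos: [0.5228, 0.1725, 0.0728]
tool_rot: [-3.141, -0.001, -0.192]
ft_force: [0.9, -0.3, 6.7]
width: 0.212
grip_force: 59.7
```

Emit:
send_rows([
  [-1,0,0,0.005,0],
  [-1,0,0,0.01,0],
  [-1,0,0,0.01,0],
])

```text
t: 10.22
tool_pos: [0.5228, 0.1725, 0.0708]
tool_rot: [-3.141, -0.001, -0.192]
ft_force: [1.8, -0.2, 5.1]
width: 0.213
grip_force: 59.5
```

Contact started at about 0.077, peaked at 0.073 and is now dropping, all as described. There is no lateral force.

Emit:
send_rows([
  [-1,0,0,0.005,0],
  [-1,0,0,0.01,0],
  [-1,0,0,0.015,0],
  [-1,0,0,0.015,0],
])

```text
t: 10.55
tool_pos: [0.5226, 0.1724, 0.0675]
tool_rot: [-3.141, -0.001, -0.192]
ft_force: [3.3, -0.1, 0.9]
width: 0.211
grip_force: 59.2
```

Emit:
send_rows([
  [-1,0,0,0.005,0],
  [-1,0,0,0.01,0],
  [-1,0,0,0.015,0],
  [-1,0,0,0.015,0],
])

```text
t: 10.88
tool_pos: [0.5217, 0.1724, 0.0638]
tool_rot: [3.141, 0.001, -0.192]
ft_force: [3.0, 2.3, -6.6]
width: 0.213
grip_force: 58.6
```

Emit:
send_rows([
  [-1,0,0,0.005,0],
  [-1,0,0,0.005,0],
])

```text
t: 11.05
tool_pos: [0.5217, 0.1724, 0.0629]
tool_rot: [3.141, 0.001, -0.192]
ft_force: [0.5, 3.5, -8.6]
width: 0.214
grip_force: 58.7
```

Emit:
send_rows([
  [-1,0,0,0.005,0],
  [-1,0,0,0.005,0],
])

```text
t: 11.22
tool_pos: [0.5219, 0.1724, 0.0622]
tool_rot: [3.141, 0.0, -0.192]
ft_force: [-0.8, 2.2, -3.2]
width: 0.214
grip_force: 59.3
```

Emit:
send_rows([
  [-1,0,0,0.004,0],
  [-1,0,0,0.004,0],
])

```text
t: 11.38
tool_pos: [0.522, 0.1724, 0.0618]
tool_rot: [-3.142, 0.0, -0.192]
ft_force: [-3.6, 1.6, 5.5]
width: 0.211
grip_force: 60.0
```

Emit:
send_rows([
  [-1,0,0,0,0],
  [-1,0,0,0,0],
])

```text
t: 11.55
tool_pos: [0.522, 0.1725, 0.0618]
tool_rot: [-3.142, 0.0, -0.192]
ft_force: [-3.5, 2.0, 5.9]
width: 0.211
grip_force: 60.0
```

Seated: the force was pulling down after the snap and is now rising steeply. Now I slide it along.

Emit:
send_rows([
  [-1,0.01,0,-0.001,0],
  [-1,0.02,0,-0.001,0],
  [-1,0.03,0,-0.001,0],
  [-1,0.04,0,-0.001,0],
  [-1,0.04,0,-0.001,0],
])

```text
t: 11.97
tool_pos: [0.5301, 0.171, 0.0619]
tool_rot: [-3.141, 0.0, -0.192]
ft_force: [-2.0, 0.9, 4.5]
width: 0.213
grip_force: 59.9
```

Emit:
send_rows([
  [-1,0.01,0,0,0],
  [-1,0.02,0,0,0],
  [-1,0.03,0,0,0],
  [-1,0.035,0,0,0],
  [-1,0.035,0,0,0],
])

```text
t: 12.38
tool_pos: [0.5369, 0.1696, 0.0619]
tool_rot: [-3.141, 0.0, -0.192]
ft_force: [-2.9, 2.2, 3.3]
width: 0.212
grip_force: 59.9
```

15 mm done, about 9 mm to go. I'm continuing in smaller steps.

Emit:
send_rows([
  [-1,0.01,0,0,0],
  [-1,0.02,0,0,0],
  [-1,0.025,0,0,0],
  [-1,0.025,0,0,0],
])

```text
t: 12.72
tool_pos: [0.5418, 0.1687, 0.0619]
tool_rot: [-3.141, 0.0, -0.192]
ft_force: [-3.5, 1.8, 4.3]
width: 0.215
grip_force: 59.9
```

Emit:
send_rows([
  [-1,0.005,0,0,0],
  [-1,0.005,0,0,0],
])

```text
t: 12.88
tool_pos: [0.5427, 0.1685, 0.0618]
tool_rot: [-3.141, 0.0, -0.192]
ft_force: [-3.4, 2.9, 5.3]
width: 0.21
grip_force: 59.9
```

Emit:
send_rows([
  [-1,0.005,0,0,0],
  [-1,0.005,0,0,0],
])

```text
t: 13.05
tool_pos: [0.5437, 0.1683, 0.0618]
tool_rot: [-3.141, 0.0, -0.192]
ft_force: [-4.4, 2.9, 5.6]
width: 0.21
grip_force: 59.9
```

Emit:
send_rows([
  [-1,0.005,0,0,0],
  [-1,0.005,0,0,0],
])

```text
t: 13.22
tool_pos: [0.5446, 0.1681, 0.0618]
tool_rot: [-3.141, 0.0, -0.192]
ft_force: [-4.1, 2.8, 5.4]
width: 0.207
grip_force: 59.9
```

Emit:
send_rows([
  [-1,0.005,0,0,0],
  [-1,0.005,0,0,0],
])

```text
t: 13.38
tool_pos: [0.5456, 0.168, 0.0618]
tool_rot: [-3.141, 0.0, -0.192]
ft_force: [-4.2, 3.2, 5.3]
width: 0.212
grip_force: 59.9
```

Emit:
send_rows([
  [-1,0.005,0,0,0],
  [-1,0.005,0,0,0],
])

```text
t: 13.55
tool_pos: [0.5462, 0.1678, 0.0618]
tool_rot: [3.142, 0.001, -0.192]
ft_force: [-6.2, 3.3, 6.7]
width: 0.212
grip_force: 60.0
```

Emit:
send_rows([
  [-1,0.005,0,0,0],
  [-1,0.005,0,0,0],
])

```text
t: 13.72
tool_pos: [0.5466, 0.1678, 0.0617]
tool_rot: [3.141, 0.002, -0.191]
ft_force: [-9.7, 3.3, 8.3]
width: 0.209
grip_force: 60.2
```

The axial force rose to about 10 N at 25 mm of travel, so the tip is on the bumper. One small extra push, then release and retreat.

Emit:
send_rows([
  [-1,0.003,0,0,0],
  [-1,0.003,0,0,0],
])

```text
t: 13.88
tool_pos: [0.5469, 0.1677, 0.0616]
tool_rot: [3.141, 0.002, -0.191]
ft_force: [-11.9, 4.1, 9.2]
width: 0.215
grip_force: 60.3
```

Emit:
send_rows([
  [0.3,0,0,0,0],
  [0.3,0,0,0,0],
  [0.3,0,0,0,0],
  [0.3,0,0,0,0],
  [0.3,0,0,0,0],
])

```text
t: 14.3
tool_pos: [0.5484, 0.167, 0.0617]
tool_rot: [-3.142, -0.0, -0.192]
ft_force: [-0.8, 0.2, 0.5]
width: 0.649
grip_force: 0.0
```

Emit:
send_rows([
  [0.3,0,0,-0.03,0],
  [0.3,0,0,-0.1,0],
  [0.3,0,0,-0.25,0],
  [0.3,0,0,-0.4,0],
  [0.3,0,0,-0.55,0],
])

```text
t: 14.72
tool_pos: [0.548, 0.1671, 0.1733]
tool_rot: [3.142, 0.0, -0.192]
ft_force: [1.2, -0.5, 1.1]
width: 0.649
grip_force: 0.0
```

Emit:
send_rows([
  [0.3,-0.1,0,-0.1,0],
  [0.3,-0.2,0.1,-0.2,0],
  [0.3,-0.3,0.2,-0.2,0],
  [0.3,-0.3,0.3,-0.2,0],
  [0.3,-0.3,0.4,-0.2,0],
])

```text
t: 15.13
tool_pos: [0.4732, 0.0997, 0.2128]
tool_rot: [-3.141, -0.002, -0.191]
ft_force: [1.3, 0.2, 0.3]
width: 0.646
grip_force: 0.0
```

Run:
```python
from h import *
np.set_printoptions(precision=4,suppress=True)
o=manip.get_obs();P=manip.camera_params("wrist")
print(o["tool_pos"],o["ft_force"])
b=manip.read_camera("side");w=manip.read_camera("wrist")
B=cv2.resize(b[225:325,205:345,::-1],(800,571),interpolation=cv2.INTER_CUBIC)
cv2.imwrite("pics/d.png",B);cv2.imwrite("pics/w4.png",w[:,:,::-1])
```

```text
[0.4732 0.0997 0.2128] [1.3382 0.1823 0.2506]
```

View pics/d.png

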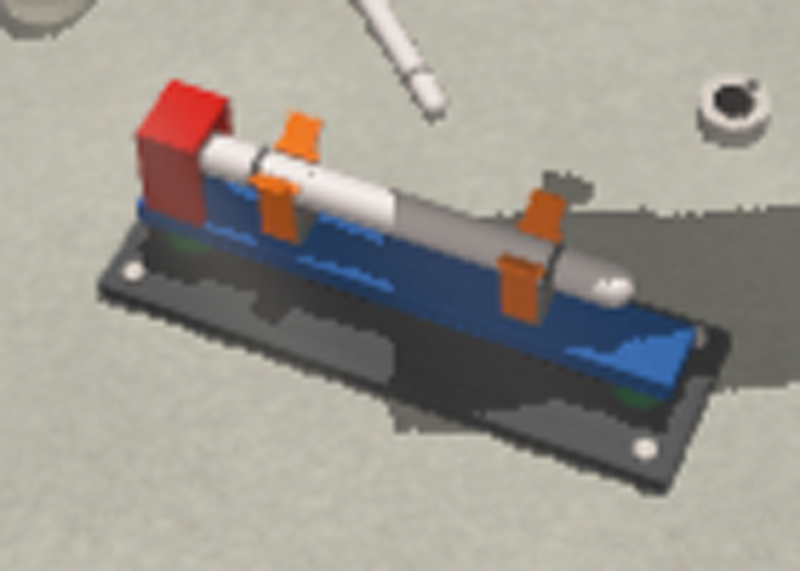

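View pics/w4.png

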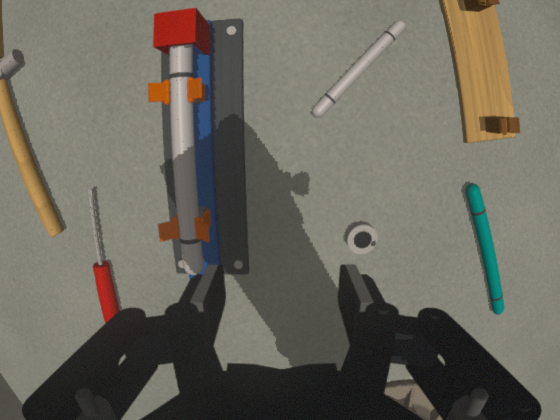

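Both views show the shaft in both clips with its far end under the red hood. In the side crop it runs from (205,155) to (630,285), and nothing else looks disturbed. I'll let the arm settle and hand in.

Emit:
send_rows([
  [0.3,0,0,0,0],
  [0.3,0,0,0,0],
  [0.3,0,0,0,0],
])

```text
t: 15.48
tool_pos: [0.4743, 0.101, 0.2118]
tool_rot: [-3.141, 0.0, -0.191]
ft_force: [-0.6, 0.5, 0.1]
width: 0.653
grip_force: 0.0
```

```bash
python3 -c "
from cell import manip
print(manip.finish_job())"
```

```text
the job is handed in; nothing more can be done
None
```

The shaft is snapped into both clips, slid under the red hood until the force reading showed it on the end bumper, and released; the job was handed in at about 15.5 s, with force readings of at most about 24 N.

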